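# Close the bun tray's retainer collar

### The arm

A 7-joint arm with a two-finger parallel gripper is mounted at the origin on the work surface. World frame = base frame: x ahead of the robot, y to its left, z up, the work surface at z = 0. Lengths are in m, angles in degrees, forces in N, time in s.
With the tool pointing down it reaches from about 0.4 to 0.85 m from the base axis. Payload 10.4 kg.
Tool frame: the origin (TCP) lies on the mounting face of the last link; the fingertips stand 173 mm ahead of it and the grasp point (between the pads) lies 155 mm ahead of it; z points along the fingers, y is the line along which they close (so a half turn about z gives the same grasp; the last joint's range is limited). The gripper opens to 85 mm and grips with 20 to 120 N. Pads are 22 mm wide; open, the fingers measure 114 mm over their backs; the gripper's body (76 mm by 85 mm) begins 54 mm behind the grasp point. The pads swing forward as they close: fully open they stand 13 mm farther back than shut.
Start: joints at [-66.669, 19.034, -3.707, 83.658, 1.238, 77.344, -5.071], TCP at [0.26, 0.568, 0.405] pointing down, gripper open.
Joint ranges: [-148.97, 148.97], [-28.65, 121.19], [-84.17, 76.75], [9.2, 138.47], [-72.65, 252.65], [3.7, 117.97], [-149.18, 149.18]. Speed limits (degrees/s): [127.2, 127.2, 159.86, 159.86, 180, 180, 180].

### API

Orientations are given as [roll, pitch, yaw] about the fixed x, y, z axes, in that order (R = Rz(yaw) Ry(pitch) Rx(roll)).
In Python, from rig import manip, eyes, nets gives the robot as it stands.
- The arm moves only by the tool move_arm, never from a script. Its argument "steps" is text: rows parted by semicolons, each of 6 numbers parted by spaces: the shift along the tool's x, y, z scaled (see below), then the turn, a rotation vector about the tool's x, y, z scaled (see below). A call has exactly 10 rows; each row is the pose to reach, as a shift and turn from the pose commanded when the call began, along the tool's axes at that moment; what a row does not reach only later rows make up. The controller multiplies each number of a shift by 0.25 m and each number of a turn by 90 degrees. A row lasts 1/12 s, in which the tool goes at most 41.7 mm and 7.16 degrees, less where a joint would pass 70% of its speed; a pose out of reach is approached as far as the arm can. A call with a number of a shift or a turn outside -1 to 1 is refused whole. A call with a gripper value outside its range is refused whole. "jaw" is the closure, from -1 (fully open) to 1 (shut), set as the call begins (left out, the last holds). The fingers move at their own pace and stop on an object; "grip_force" is the grip in N (left out, the last holds). Time passes only in rows, so rows that repeat a pose let the fingers close, or fill a call up. It gives the time, the measured TCP pose, the force, the opening and the grip force at its end, in the units of the state.
- manip.get_state(): the state, without advancing time (a new reading comes with each control period).
- eyes.camera(name): name is "scene" or "top" or "wrist"; returns a dict with "image" (480x640x3 uint8, red, green, blue), "mtx" (3x3 intrinsics, pixels), "k1" (the pictures are not rectified: a ray, as slopes to the right and down, at radius r is drawn at 1 + k1 r^2 times it, then the intrinsics apply), "R" (3x3) and "t" (3): a world point X has camera coordinates R X + t; the wrist camera has in their place "hand_eye" (4x4, takes a point from camera to tool coordinates, whose origin is the TCP and whose axes are the flange's). Camera axes: x right, y down, z forward; pixel columns grow to the right and rows downward; lengths in m; the calibration is good to about 2 mm. A picture is of the moment at which its call begins: read the wrist's pose just before it. There is no depth.
- manip.hand_in(): hands the job in; it is judged then, once.
Trained networks look in the newest picture that a camera, given by its name, has taken for a name from the list of things; names that differ only in an ending like _2 or _b are one class to them, and where a whole thing is asked for, a point or a joint stands for the part that bears it (a point fixed in the world has none). Each returns a list of dicts, best first, with "conf" (0 to 1); they miss things now and then, are a little off and sometimes report something else, mostly with a low value. They report only what shows in the picture. A call takes as long as a camera call. They do not tell look-alikes from the thing itself.
- nets.silhouettes(camera, target): "mask" (480x640 bool, what is visible of it).
- nets.mark_of(camera, target): "location" ([x, y, z] in m, in world coordinates, good to about 4 mm: a listed point, or the origin of a listed thing).
The state is a dict: "time": time; "joint_pos": joint angles; "dq": joint speeds; "joint_efforts": joint torques, N m; "tool_pos": TCP position; "ee_rot": TCP orientation; "ft_force": force on the tool from outside, world axes, zero at the start; "wrist_torque": the same for the moment, N m; "grip_width": opening from 0.0 (shut) to 1.0 (fully open); "gripper_force": force on a finger pad.
Only numpy, scipy, OpenCV 4.12 (cv2) and the standard library are available. Lean on these libraries where they do the work, as an engineer would, in place of code of your own. Each camera call takes 0.05 s, during which the arm holds its last target. There are 200 camera calls.

### The job

Close the retainer of the bun tray: slide the loose collar along the hand-bent rod, round both corners, until it is fully home against the stop disc. Lean it gently but firmly on the stop for a moment (about half to one kilogram of push), never pushing the collar on the rod or the stop harder than that, then let go and leave it hanging there. Do not disturb the jar, the ring cutter and the scraper.

Things in the scene. Friction and masses are not known exactly. Their poses are not given: they have to be found in the camera images.
- cradle: Fixed metal tray cradle: dark 12 mm plate, x -57 to +57, y -190 to +150 mm, under the rod; behind it a tray of four buns (x +57 to +282, y -68 to +168 mm, nowhere over 55 mm high). Origin: on the bench; z up, y along the rod's end pieces towards the stop, x towards the tray. Place and yaw vary.
- rod: Fixed rigid steel rod, 8 mm thick, level, axis 90 mm up. From above a Z: along cradle +y at x = -35 mm, 55 degree bend towards +x, straight slant, 55 degree bend back, along +y at x = +35 to the stop. Bends: 30 mm axis radius. Hand-bent: sharp corner points (-35, -50+d), (35, -1+d) mm, d unknown, -25 to +25, not measured: see or feel it. Origin, axes as the cradle's.
- stop: Fixed dark steel stop disc on the rod near its end: 26 mm diameter, 10 mm thick. Same origin and axes as the cradle; its face is at point stop_face.
- rod_start (a point): On the rod's axis where its first straight piece begins; in the cradle's frame (-35, -153, 90) mm.
- stop_face (a point): Centre of the stop disc's face that meets the collar, on the rod's axis; in the cradle's frame (35, 85, 90) mm.
- collar: Loose metal collar on the rod, 0.12-0.2 kg: ring 24 mm outside, 12 mm bore, 12 mm long; 14 x 14 mm square stem up to 60 mm above ring centre, to grip; block 16 (x) by 12 (y) mm down to 60 mm below. Origin: ring centre; y along the bore (travel is +y), z up. Hangs 2 mm below the rod's axis; must be yawed with the rod round bends. At the stop its origin is 6 mm short of stop_face.
- jar: Loose glass jar, 68 mm wide, 85 mm high, to leave alone. Origin: centre of its underside.
- cutter: Loose steel ring cutter, 72 mm wide, 40 mm high, to leave alone. Origin: centre of its underside.
- scraper: Loose bench scraper lying flat, steel blade 110 x 130 mm with a 20 mm round wooden handle, to leave alone. Origin: on the bench under the middle of the handle; the blade points to its +x.
There are look-alikes about, which are no part of the job. Of the things that look like the collar, the smallest one is meant.

How it is judged:
By the outcome, as a careful person would: the job done as asked, in the order asked, and still so for the second after the job is handed in, with the robot touching nothing.
It also fails if it takes over 72 s, if anything falls off the work surface, if the arm or the gripper's body presses on something with over 40 N, if the wrist force passes 120 N, or if a joint passes its speed limit or range.

## Working session

There is one attempt and no reset: what is moved stays moved. The work goes in short steps, Python scripts to look and compute and a tool call to move; the robot and the scene stay as the last step left them, time stands still between calls to the robot, and variables do not carry over. Pictures are saved under pics/ and viewed, at most 12 in all, crops included, and the job is handed in when it is done.

Besides the shell and the picture viewer there is one more tool, called after ">>>" as name(argument=value, ...) on one line, values as JSON. move_arm: Moves the arm, as the interface text tells. Shifts and turns lie within -1 to 1; 1 stands for 0.25 m of shift or 90 degrees of turn. Its arguments: {"type":"object","properties":{"steps":{"type":"string"},"jaw":{"type":"number"},"grip_force":{"type":"number"}},"required":["steps"]}

```bash
ls; mkdir -p pics; python3 - <<'E'
from rig import manip, eyes, nets
import cv2
s=manip.get_state(); print(s)
for n in ("scene","top"):
    c=eyes.camera(n); cv2.imwrite(f"pics/{n}0.png",c["image"][:,:,::-1])
    print(n,c["mtx"],c["k1"],c.get("R"),c.get("t"))
    for t in ("cradle","stop_face","rod_start","collar","jar","cutter","scraper","rod"):
        print(t,[(d["location"],round(d["conf"],2)) for d in nets.mark_of(n,t)])
E
```

```text
pics
{'time': 0.0, 'joint_pos': array([-66.66715697,  19.07138617,  -3.70871255,  83.70544801,
         1.23641889,  77.34343296,  -5.0710733 ]), 'dq': array([-0.00450777,  0.01935375,  0.10837558, -0.06331028,  0.04567605,
       -0.00899922,  0.02230582]), 'joint_efforts': array([-9.95378286e-04, -6.25460744e+01,  4.85177629e-02, -3.91606843e+01,
        1.61526224e-02,  9.96605231e-03, -5.31327566e-05]), 'tool_pos': array([0.2603733 , 0.56803897, 0.40392689]), 'ee_rot': array([-1.79919556e+02,  2.05723707e-03,  1.55374400e+02]), 'ft_force': array([-0.00024475,  0.08481615,  0.15903772]), 'wrist_torque': array([-0.00543933, -0.01632213, -0.02436628]), 'gripper_force': 0.0, 'grip_width': 0.9981022206884439}
scene [[492.93765042   0.         317.34747337]
 [  0.         492.93765042 245.03066495]
 [  0.           0.           1.        ]] 0.005866454561487924 [[-0.73030004  0.68293008  0.01638166]
 [ 0.41558908  0.46319221 -0.78277627]
 [-0.54216932 -0.5648535  -0.62208757]] [ 0.42901785 -0.22108528  1.23190011]
cradle [([0.5979, -0.0001, 0.0019], 0.7), ([0.5404, 0.2514, 0.0028], 0.2
[... 385 characters left out ...]
0.         472.81911759 234.68083474]
 [  0.           0.           1.        ]] -0.11360925403802806 [[-0.00826577 -0.99986991 -0.01385035]
 [-0.98170398  0.01074903 -0.19010982]
 [ 0.19023397  0.01202554 -0.98166513]] [0.02767473 0.61380371 0.85960279]
cradle [([0.5945, 0.0007, 0.0023], 0.73), ([0.592, -0.1128, 0.0865], 0.22)]
stop_face [([0.6129, 0.0982, 0.0879], 0.61), ([0.5367, 0.248, -0.0003], 0.5)]
rod_start [([0.6021, -0.1577, 0.0882], 0.82)]
collar [([0.4423, -0.1967, 0.077], 0.87), ([0.5903, -0.1101, 0.0881], 0.7), ([0.4448, -0.1139, 0.0786], 0.64)]
jar [([0.7969, -0.1084, -0.0038], 0.65)]
cutter []
scraper [([0.6348, -0.2788, -0.0004], 0.97)]
rod [([0.599, 0.0022, -0.0025], 0.65)]
```

View pics/scene0.png

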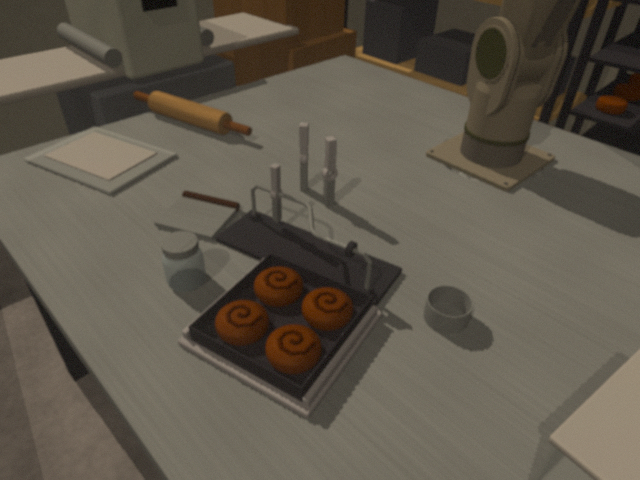

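View pics/top0.png

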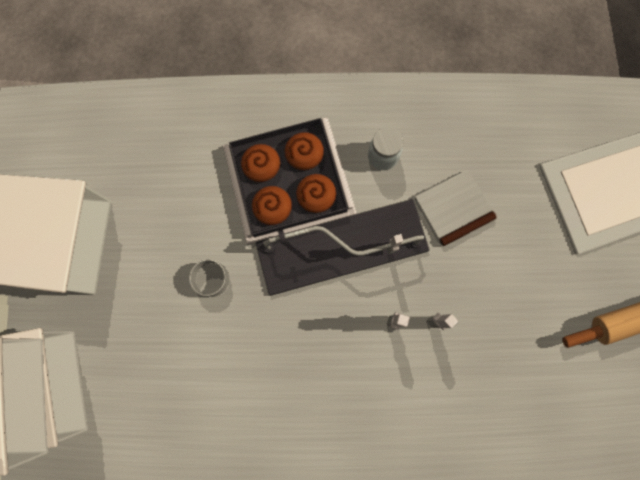

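Scene: collar is on the rod near its start (top px ~(397,241)), stop at ~(282,233); two look-alikes stand at ~(402,321) and (447,321). Next I fit the rod pose and d.

```bash
cat > h.py <<'E'
import numpy as np, cv2
from scipy.spatial.transform import Rotation as Ro
from rig import manip, eyes, nets
def shot(n,save=None):
    s=manip.get_state(); c=eyes.camera(n)
    if n=="wrist":
        T=np.eye(4); T[:3,:3]=Ro.from_euler("xyz",s["ee_rot"],degrees=True).as_matrix(); T[:3,3]=s["tool_pos"]
        W=np.linalg.inv(T@c["hand_eye"]); c["R"],c["t"]=W[:3,:3],W[:3,3]
    if save: cv2.imwrite(f"pics/{save}.png",c["image"][:,:,::-1])
    return c
def proj(c,X):
    p=np.atleast_2d(X)@np.array(c["R"]).T+c["t"]; s=p[:,:2]/p[:,2:]
    s=s*(1+c["k1"]*(s**2).sum(1,keepdims=True)); M=c["mtx"]
    return np.c_[s[:,0]*M[0,0]+M[0,2], s[:,1]*M[1,1]+M[1,2]]
def path(d,n=25):
    """rod axis in cradle mm: dense points and heading (deg right of +y)"""
    A,B=np.array([-35,-50+d]),np.array([35,-1+d]); a=np.radians(55); T=30*np.tan(a/2)
    u=np.array([np.sin(a),np.cos(a)]); y=np.array([0,1.])
    th=np.linspace(0,a,n)
    c1=A-T*y+[30,0]; arc1=c1+30*np.c_[-np.cos(th),np.sin(th)]
    c2=B+T*y-[30,0]; th2=a-th; arc2=c2+30*np.c_[np.cos(th2),-np.sin(th2)]
    P=np.vstack([np.linspace([-35,-153],A-T*y,n)[:-1],arc1,np.linspace(A+T*u,B-T*u,n)[1:-1],arc2,np.linspace(B+T*y,[35,85],n)[1:]])
    H=np.r_[np.zeros(n-1),np.degrees(th),np.full(n-2,55),np.degrees(th2),np.zeros(n-1)]
    return P,H
def world(p,P,z=.09):
    x,y,w=p[:3]; c,s=np.cos(w),np.sin(w); P=np.asarray(P)/1000
    return np.c_[x+c*P[:,0]-s*P[:,1], y+s*P[:,0]+c*P[:,1], np.full(len(P),z)]
E
python3 - <<'E'
from h import *
from scipy.optimize import least_squares
s=manip.get_state()
w=shot("wrist","w0"); print(w["hand_eye"],w["mtx"])
cs={n:shot(n) for n in("top","scene")}
for n in cs:
  im=cs[n]["image"].copy()
  for t,k in(("rod",(255,0,0)),("cradle",(0,255,0)),("collar",(0,0,255)),("stop",(255,255,0))):
    for d in nets.silhouettes(n,t):
      m=d["mask"]; ys,xs=np.where(m); print(n,t,round(d["conf"],2),m.sum(),xs.min(),xs.max(),ys.min(),ys.max())
      if d["conf"]>.4:
        np.save(f"pics/{n}_{t}_{xs.min()}.npy",m); im[m]=im[m]//2+np.array(k,np.uint8)//2
  x0,y0=(220,170) if n=="top" else (200,150)
  cv2.imwrite(f"pics/m_{n}.png",cv2.resize(im[y0:y0+150,x0:x0+220],None,fx=3.6,fy=3.6,interpolation=cv2.INTER_NEAREST)[:,:,::-1])
a=cv2.imread("pics/m_top.png")
E
```

```text
[[ 2.57285020e-04 -9.58886906e-01 -2.83788364e-01  7.13367850e-02]
 [ 9.99999672e-01  2.87123363e-05  8.09592928e-04  9.87673549e-04]
 [-7.68159831e-04 -2.83788479e-01  9.58886599e-01  3.04273865e-02]
 [ 0.00000000e+00  0.00000000e+00  0.00000000e+00  1.00000000e+00]] [[352.76136131   0.         318.12778367]
 [  0.         352.76136131 242.97593299]
 [  0.           0.           1.        ]]
top rod 0.83 555 264 422 226 253
top cradle 0.67 20237 224 428 118 294
top collar 0.81 316 427 456 315 328
top collar 0.75 166 388 402 235 252
top collar 0.59 282 387 409 312 329
top stop 0.61 58 279 285 231 242
scene rod 0.87 931 250 372 184 289
scene cradle 0.6 26013 178 400 184 418
scene collar 0.74 840 322 337 136 206
scene collar 0.63 560 270 281 164 222
scene collar 0.62 640 299 309 121 191
scene collar 0.61 2509 154 238 191 240
scene stop 0.68 26044 178 401 186 418
```

View pics/m_top.png

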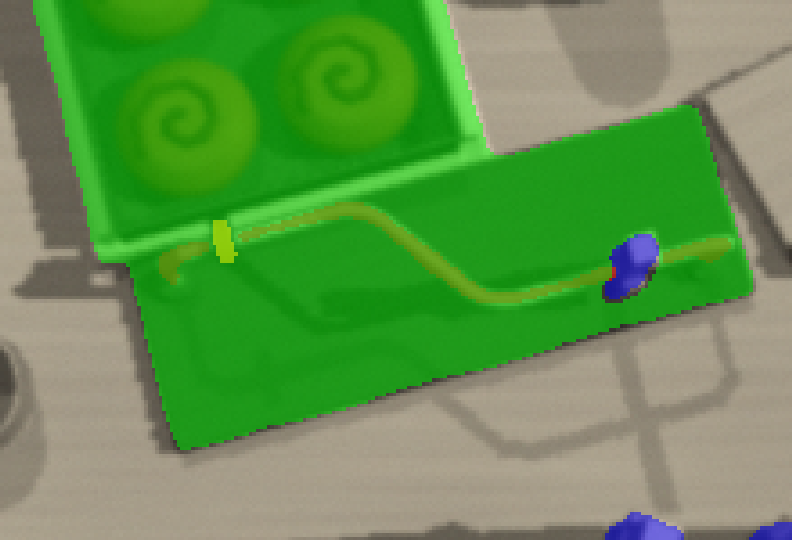

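The masks match the picture: rod Z with bends at crop (350,208) and (490,298), collar at (633,265), stop at (223,240). Fit the pose and d.

```bash
cat > fit.py <<'E'
from h import *
from scipy.optimize import least_squares
cs={n:shot(n) for n in("top","scene")}
m={n:np.argwhere(np.load(f"pics/{n}_rod_{k}.npy"))[:,::-1] for n,k in(("top",264),("scene",250))}
from scipy.spatial import cKDTree
def res(p,use,tol=None):
    P=world(p,path(p[3])[0]); r=[]
    for n in use:
        q=proj(cs[n],P)
        q=np.vstack([np.linspace(a,b,6)[:-1] for a,b in zip(q[:-1],q[1:])])
        i=cKDTree(q).query(m[n])[1]
        dd=m[n]-q[i]; t=np.gradient(q,axis=0)[i]; t/=np.linalg.norm(t,axis=1,keepdims=True)
        e=dd[:,0]*t[:,1]-dd[:,1]*t[:,0]; al=np.abs((dd*t).sum(1))
        r.append(np.where(al>1.5,0,e))
    a=world(p,[[-35,-153],[35,85]])[:,:2]-np.array([[.6027,-.155],[.611,.096]])
    return np.r_[np.concatenate(r),a.ravel()*500]
w=np.radians(14.4); 
for use in(["top"],["scene"],["top","scene"]):
  for d0 in(-10,10):
    f=least_squares(res,[.6,0,w,d0],args=(use,),loss="soft_l1",diff_step=1e-3,x_scale=[.01,.01,.02,5])
    p=f.x; print(use,np.round([p[0],p[1],np.degrees(p[2]),p[3]],4),f.cost,world(p,[[-35,-153],[35,85]]).round(4).tolist())
np.save("p.npy",p)
# plate corners from cradle mask for a check
for n in cs: print(n,proj(cs[n],world(p,[[-57,-190],[-57,150],[57,-190]],.012)).round(1).tolist())
E
python3 fit.py
python3 - <<'E'
from h import *
p=np.load("p.npy")
im=[]
for n,(x0,y0) in(("top",(220,170)),("scene",(200,150))):
    c=shot(n); a=cv2.resize(c["image"][y0:y0+150,x0:x0+220],None,fx=3.6,fy=3.6)[:,:,::-1].copy()
    S=lambda q:np.int32(((q-[x0,y0])+.5)*3.6).reshape(-1,1,2)
    cv2.polylines(a,[S(proj(c,world(p,path(p[3])[0])))],False,(0,0,255),1)
    cv2.polylines(a,[S(proj(c,world(p,[[-57,-190],[-57,150],[57,150],[57,-190]],.012)))],True,(0,255,255),1)
    im.append(a[:300] if 0 else cv2.resize(a,None,fx=.98,fy=.55))
    cv2.imwrite(f"pics/fit_{n}.png",a)
E
```

```text
['top'] [  0.5238   0.2708  22.4609 250.3532] 335.0104458808885 [[0.5499, 0.116, 0.09], [0.5236, 0.3627, 0.09]]
['top'] [5.94300e-01 3.60000e-03 1.48801e+01 1.38948e+01] 213.81033391203204 [[0.5998, -0.1533, 0.09], [0.6063, 0.0947, 0.09]]
['scene'] [5.97100e-01 6.00000e-03 1.72306e+01 1.44261e+01] 1812.3188387521795 [[0.609, -0.1505, 0.09], [0.6054, 0.0976, 0.09]]
['scene'] [5.99100e-01 7.00000e-03 1.59297e+01 1.68226e+01] 1827.4798322732213 [[0.6074, -0.1498, 0.09], [0.6094, 0.0983, 0.09]]
['top', 'scene'] [5.94200e-01 1.41000e-02 1.42681e+01 5.91190e+00] 1299.8604936729614 [[0.598, -0.1428, 0.09], [0.6071, 0.1051, 0.09]]
['top', 'scene'] [5.96600e-01 4.90000e-03 1.44984e+01 1.52652e+01] 2086.9163677781416 [[0.601, -0.152, 0.09], [0.6092, 0.0959, 0.09]]
top [[427.8, 250.0], [265.7, 293.7], [411.5, 197.8]]
scene [[252.7, 208.4], [404.2, 268.6], [215.4, 236.5]]
```

View pics/fit_top.png

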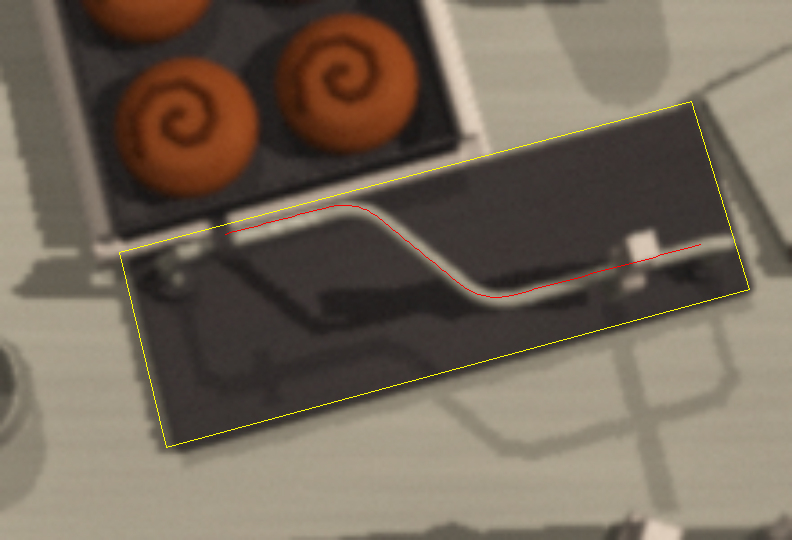

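View pics/fit_scene.png

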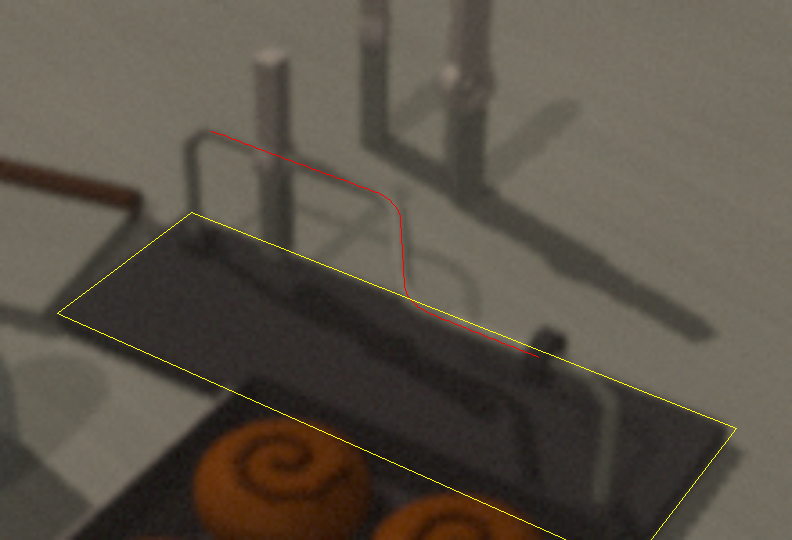

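The fit looks good: bends coincide with the rod in both views, yaw ≈14.5°, d≈+15. Moving over the rod for a closer wrist view.

>>> move_arm(steps="-.08 -.06 0 0 0 .028; -.2 -.145 0 0 0 .056; -.33 -.24 0 0 0 .085; -.46 -.33 0 0 0 .115; -.6 -.43 0 0 0 .15; -.74 -.53 0 0 0 .19; -.86 -.615 0 0 0 .22; -.95 -.68 0 0 0 .25; -1 -.715 0 0 0 .28; -1 -.715 0 0 0 .28", jaw=-0.3, grip_force=20)

```text
time: 2.48
tool_pos: [0.4152, 0.2983, 0.4051]
ee_rot: [180.0, 0.0, 129.7]
ft_force: [0.9, -0.7, -0.8]
grip_width: 0.65
gripper_force: 0.0
```

```bash
cat >> h.py <<'E'
def mv(x,y,z,yaw):
    """numbers for move_arm to reach TCP x,y,z with tool down at yaw"""
    s=manip.get_state(); R=Ro.from_euler("xyz",s["ee_rot"],degrees=True)
    G=Ro.from_euler("xyz",[180,0,yaw],degrees=True)
    sh=R.inv().apply(np.array([x,y,z])-s["tool_pos"])/.25
    tu=(R.inv()*G).as_rotvec(degrees=True)/90
    print("t",round(s["time"],2),"pos",s["tool_pos"].round(4),"rot",s["ee_rot"].round(2),"F",s["ft_force"].round(2),"w",round(s["grip_width"],3),round(float(s["gripper_force"]),1))
    print("SHIFT",sh.round(4),"TURN",tu.round(4))
E
python3 -c "
from h import *
mv(.603,-.03,.4,104.5)"
```

```text
t 2.48 pos [0.4152 0.2983 0.4051] rot [1.7996e+02 4.0000e-02 1.2968e+02] F [ 0.88 -0.72 -0.76] w 0.65 0.0
SHIFT [-1.4903 -0.2602  0.0212] TURN [0.0005 0.0003 0.2798]
```

>>> move_arm(steps="-.08 -.01 0 0 0 .028; -.2 -.03 0 0 0 .056; -.33 -.05 0 0 0 .085; -.46 -.08 0 0 0 .115; -.59 -.1 0 0 0 .15; -.72 -.12 0 0 0 .19; -.84 -.14 0 0 0 .22; -.94 -.16 0 0 0 .25; -1 -.17 0 0 0 .28; -1 -.17 0 0 0 .28")

```text
time: 3.32
tool_pos: [0.5431, 0.081, 0.4046]
ee_rot: [180.0, 0.1, 104.6]
ft_force: [-0.2, -0.4, 0.2]
grip_width: 0.648
gripper_force: 0.0
```

```bash
python3 -c "
from h import *
mv(.603,-.03,.4,104.5)"
```

```text
t 3.32 pos [0.5431 0.081  0.4046] rot [1.7999e+02 6.0000e-02 1.0460e+02] F [-0.19 -0.39  0.23] w 0.648 0.0
SHIFT [-0.4901  0.1199  0.0189] TURN [0.0001 0.0006 0.0012]
```

>>> move_arm(steps="-.06 .015 0 0 0 0; -.14 .03 0 0 0 0; -.22 .05 0 0 0 0; -.31 .08 0 0 0 0; -.39 .1 0 0 0 0; -.45 .115 0 0 0 0; -.49 .12 0 0 0 0; -.49 .12 0 0 0 0; -.49 .12 0 0 0 0; -.49 .12 0 0 0 0")

```text
time: 4.15
tool_pos: [0.6024, -0.0257, 0.4046]
ee_rot: [-180.0, -0.1, 105.1]
ft_force: [-0.3, 0.8, -0.3]
grip_width: 0.654
gripper_force: 0.0
```

```bash
python3 - <<'E'
from h import *
c=shot("wrist","w1"); im=c["image"][:,:,::-1].copy()
for t in("cradle","stop_face","rod_start","collar"): print(t,[(np.round(d["location"],4),round(d["conf"],2)) for d in nets.mark_of("wrist",t)])
np.savez("w1.npz",R=c["R"],t=c["t"])
for t in("rod","stop","collar"):
  for i,d in enumerate(nets.silhouettes("wrist",t)):
    m=d["mask"]; ys,xs=np.where(m); print(t,round(d["conf"],2),m.sum(),xs.min(),xs.max(),ys.min(),ys.max())
    if i==0: np.save(f"pics/wm_{t}.npy",m); im[cv2.morphologyEx(m.astype(np.uint8),cv2.MORPH_GRADIENT,np.ones((2,2)))>0]=(0,255,0)
p=np.array([.5966,.0049,np.radians(14.5),15.3])
cv2.polylines(im,[np.int32(proj(c,world(p,path(p[3])[0])).round()).reshape(-1,1,2)],False,(0,0,255),1)
cv2.polylines(im,[np.int32(proj(c,world(p,[[-57,-190],[-57,150],[57,150],[57,-190]],.012)).round()).reshape(-1,1,2)],True,(0,255,255),1)
cv2.imwrite("pics/w1b.png",im)
print(manip.get_state()["time"])
E
```

```text
cradle [(array([5.959e-01, 4.000e-04, 4.700e-03]), 0.81)]
stop_face [(array([0.6092, 0.0928, 0.0909]), 0.56), (array([ 0.5898, -0.1114,  0.0885]), 0.37)]
rod_start [(array([ 0.6031, -0.1557,  0.0902]), 0.88)]
collar [(array([ 0.4444, -0.1963,  0.0796]), 0.97), (array([ 0.4472, -0.1121,  0.0771]), 0.9), (array([ 0.5891, -0.1138,  0.0901]), 0.62)]
rod 0.76 3565 273 373 21 367
stop 0.8 598 349 383 66 85
collar 0.97 1362 262 293 285 362
collar 0.97 3692 56 173 241 329
collar 0.78 1691 45 160 307 407
4.55
```

View pics/w1b.png

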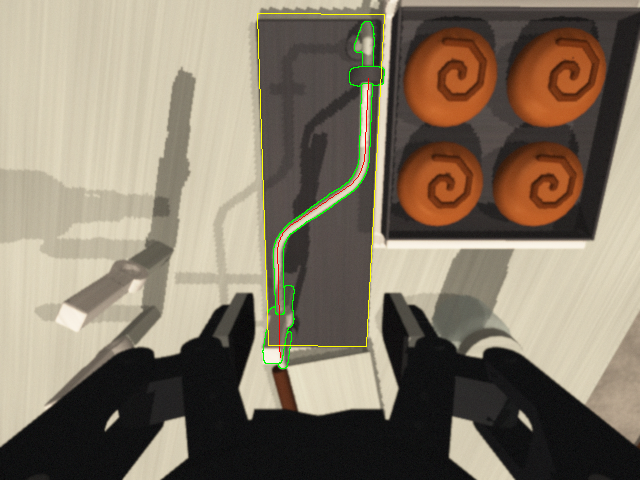

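Wrist view: rod outlined cleanly with fit line on it, collar stem top at ~(272,355), stop at (366,76), clear of fingers. Refine with this mask.

```bash
cat > fit2.py <<'E'
from h import *
from scipy.optimize import least_squares
from scipy.spatial import cKDTree
w=eyes.camera("wrist"); z=np.load("w1.npz"); w["R"],w["t"]=z["R"],z["t"]
cs={"wrist":w,"top":shot("top")}
m={"wrist":np.argwhere(np.load("pics/wm_rod.npy"))[:,::-1],"top":np.argwhere(np.load("pics/top_rod_264.npy"))[:,::-1]}
def res(p,use):
    P=world(p,path(p[3])[0]); r=[]
    for n in use:
        q=proj(cs[n],P); q=np.vstack([np.linspace(a,b,6)[:-1] for a,b in zip(q[:-1],q[1:])])
        i=cKDTree(q).query(m[n])[1]; dd=m[n]-q[i]; t=np.gradient(q,axis=0)[i]; t/=np.linalg.norm(t,axis=1,keepdims=True)
        e=dd[:,0]*t[:,1]-dd[:,1]*t[:,0]; al=np.abs((dd*t).sum(1))
        r.append(np.where(al>1.5,0,e)/np.sqrt(len(e))*(1 if n=="wrist" else 1))
    a=world(p,[[-35,-153],[35,85]])[:,:2]-np.array([[.6029,-.1548],[.610,.0945]])
    return np.r_[np.concatenate(r)*8,a.ravel()*300]
for use in(["wrist"],["top"],["wrist","top"]):
    f=least_squares(res,[.5966,.0049,np.radians(14.5),15],args=(use,),diff_step=1e-3,x_scale=[.01,.01,.02,5]); p=f.x
    print(use,np.round([p[0],p[1],np.degrees(p[2]),p[3]],4),round(f.cost,3),world(p,[[-35,-153],[-35,-50+p[3]],[35,-1+p[3]],[35,85]])[:,:2].round(4).tolist())
    if use==["wrist"]:np.save("p.npy",p)
c=[.5899,-.1115]
p=np.load("p.npy"); a=p[2]; d=np.array(c)-p[:2]; print("collar local",(np.array([[np.cos(a),np.sin(a)],[-np.sin(a),np.cos(a)]])@d*1000).round(1))
# stem top (z .148) pixel centre in the wrist view
for yl in(-100,-107,-114,-121): print(yl,proj(w,world(p,[[-35,yl]],.148)).round(1),proj(w,world(p,[[-35,yl]],.09)).round(1))
E
python3 fit2.py
python3 - <<'E'
import cv2
im=cv2.imread("pics/w1.png")[270:380,230:330]
cv2.imwrite("pics/w1c.png",cv2.resize(im,None,fx=5,fy=5))
E
```

```text
['wrist'] [5.97000e-01 2.90000e-03 1.55799e+01 1.62587e+01] 251.077 [[0.6044, -0.1539], [0.5724, -0.039], [0.6267, 0.027], [0.6079, 0.0942]]
['top'] [5.94800e-01 1.90000e-03 1.47534e+01 1.56376e+01] 38.45 [[0.5999, -0.1549], [0.5697, -0.0402], [0.6249, 0.025], [0.607, 0.093]]
['wrist', 'top'] [5.96700e-01 2.80000e-03 1.52908e+01 1.61308e+01] 325.648 [[0.6032, -0.154], [0.5718, -0.0391], [0.6264, 0.0266], [0.608, 0.094]]
collar local [ -37.6 -108.3]
-100 [[272.5 344.4]] [[280.6 307.9]]
-107 [[272.9 352.7]] [[280.9 315. ]]
-114 [[273.3 360.9]] [[281.2 322.1]]
-121 [[273.8 369. ]] [[281.5 329. ]]
```

View pics/w1c.png

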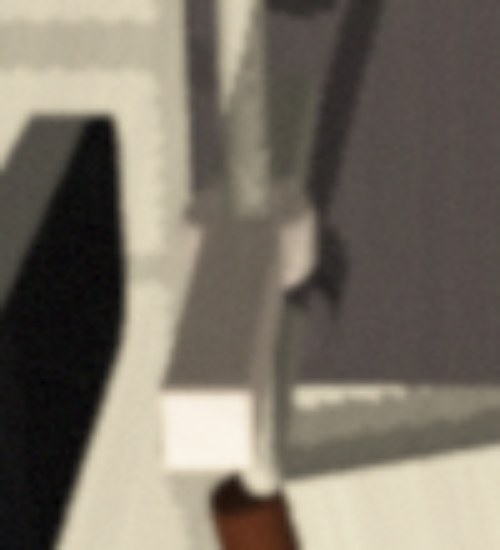

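Stem top (white square) at crop (207,430) → full image (271.4,356), giving collar at rod y ≈ −110 mm, upright. Approach above it.

```bash
python3 - <<'E'
from h import *
p=np.load("p.npy"); p=np.array([.5968,.0028,np.radians(15.2),16.1]); np.save("p.npy",p)
X=world(p,[[-35.5,-110]])[0]; print(X)
mv(X[0],X[1],.335,105.2)
E
```

```text
[ 0.59138272 -0.11265953  0.09      ]
t 4.65 pos [ 0.6026 -0.0275  0.4047] rot [ 1.7999e+02 -1.0000e-02  1.0498e+02] F [ 0.68 -0.4  -0.09] w 0.65 0.0
SHIFT [-0.3176 -0.1315  0.2788] TURN [ 0.0001 -0.0001 -0.0025]
```

>>> move_arm(steps="-.05 -.02 0 0 0 0; -.1 -.04 0 0 0 0; -.17 -.07 .03 0 0 0; -.24 -.1 .08 0 0 0; -.29 -.12 .13 0 0 0; -.318 -.132 .18 0 0 0; -.318 -.132 .23 0 0 0; -.318 -.132 .265 0 0 0; -.318 -.132 .28 0 0 0; -.318 -.132 .28 0 0 0")

```text
time: 5.48
tool_pos: [0.5914, -0.1117, 0.3336]
ee_rot: [-179.9, -0.0, 105.1]
ft_force: [-0.5, -0.1, 0.7]
grip_width: 0.649
gripper_force: 0.0
```

```bash
python3 - <<'E'
from h import *
c=shot("wrist","w2")
cv2.imwrite("pics/w2c.png",c["image"][:,:,::-1])
p=np.load("p.npy")
print("stem",proj(c,world(p,[[-35.5,-110]],.148)),"pad mid",proj(c,manip.get_state()["tool_pos"]-[0,0,.155]))
X=world(p,[[-35.5,-110]])[0]
mv(X[0],X[1],.284,105.2)
E
```

```text
stem [[315.32850612 298.18432575]] pad mid [[315.53654952 330.86300074]]
t 5.53 pos [ 0.5915 -0.1118  0.3344] rot [-1.7997e+02 -3.0000e-02  1.0506e+02] F [ 0.89 -0.33 -0.52] w 0.647 0.0
SHIFT [-0.0031 -0.0013  0.2017] TURN [-0.0003 -0.0003 -0.0016]
```

View pics/w2c.png

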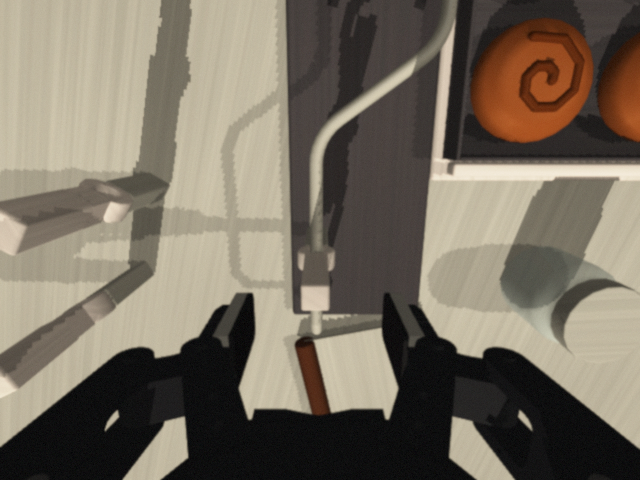

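Stem top centred at (315.5,297), matching the prediction (315.3,298.2). Descend, then close.

>>> move_arm(steps="-.003 0 .02 0 0 0; -.003 0 .05 0 0 0; -.003 0 .08 0 0 0; -.003 0 .11 0 0 0; -.003 0 .14 0 0 0; -.003 0 .17 0 0 0; -.003 0 .19 0 0 0; -.003 0 .202 0 0 0; -.003 0 .202 0 0 0; -.003 0 .202 0 0 0")

```text
time: 6.37
tool_pos: [0.5916, -0.1136, 0.2842]
ee_rot: [180.0, 0.0, 105.0]
ft_force: [-0.4, 0.1, 0.9]
grip_width: 0.648
gripper_force: 0.0
```

>>> move_arm(steps="0 0 0 0 0 0; 0 0 0 0 0 0; 0 0 0 0 0 0; 0 0 0 0 0 0; 0 0 0 0 0 0; 0 0 0 0 0 0; 0 0 0 0 0 0; 0 0 0 0 0 0; 0 0 0 0 0 0; 0 0 0 0 0 0", jaw=1, grip_force=25)

```text
time: 7.2
tool_pos: [0.5914, -0.1137, 0.2845]
ee_rot: [180.0, -0.0, 105.0]
ft_force: [-3.8, 0.7, 6.3]
grip_width: 0.16
gripper_force: 28.2
```

```bash
python3 - <<'E'
from h import *
s=manip.get_state(); print({k:np.round(s[k],3).tolist() for k in("time","tool_pos","ee_rot","ft_force","wrist_torque","grip_width","gripper_force")})
E
```

```text
{'time': 7.2, 'tool_pos': [0.591, -0.114, 0.285], 'ee_rot': [179.997, -0.007, 104.964], 'ft_force': [-3.822, 0.738, 6.302], 'wrist_torque': [-0.009, 0.705, 0.016], 'grip_width': 0.16, 'gripper_force': 28.245}
```

>>> move_arm(steps="0 0 -.002 0 0 0; 0 -.001 -.004 0 0 0; 0 -.002 -.006 0 0 0; 0 -.002 -.008 0 0 0; 0 -.002 -.008 0 0 0; 0 -.002 -.008 0 0 0; 0 -.002 -.008 0 0 0; 0 -.002 -.008 0 0 0; 0 -.002 -.008 0 0 0; 0 -.002 -.008 0 0 0")

```text
time: 8.03
tool_pos: [0.591, -0.1137, 0.2862]
ee_rot: [180.0, -0.0, 105.0]
ft_force: [0.1, -0.3, -1.0]
grip_width: 0.162
gripper_force: 27.3
```

```bash
cat > st.py <<'E'
from h import *
s=manip.get_state(); p=np.load("p.npy"); a=p[2]
Rl=np.array([[np.cos(a),np.sin(a)],[-np.sin(a),np.cos(a)]])
print({k:np.round(s[k],3).tolist() for k in("time","tool_pos","ee_rot","wrist_torque","grip_width","gripper_force")})
print("local mm",(Rl@(s["tool_pos"][:2]-p[:2])*1000).round(2),"F local",(Rl@s["ft_force"][:2]).round(2),s["ft_force"][2].round(2),"turn from straight",round(90+np.degrees(a)-s["ee_rot"][2],2))
E
python3 st.py
```

```text
{'time': 8.033, 'tool_pos': [0.591, -0.114, 0.286], 'ee_rot': [179.999, -0.005, 104.976], 'wrist_torque': [-0.006, -0.054, -0.026], 'grip_width': 0.162, 'gripper_force': 27.311}
local mm [ -36.12 -110.88] F local [ 0.01 -0.32] -0.97 turn from straight 0.22
```

>>> move_arm(steps=".008 0 0 0 0 0; .02 0 0 0 0 0; .035 0 0 0 0 0; .05 0 0 0 0 0; .065 0 0 0 0 0; .08 0 0 0 0 0; .095 0 0 0 0 0; .11 0 0 0 0 0; .12 0 0 0 0 0; .12 0 0 0 0 0")

```text
time: 8.87
tool_pos: [0.5832, -0.0839, 0.2862]
ee_rot: [180.0, -0.0, 105.0]
ft_force: [0.3, -0.6, -1.4]
grip_width: 0.156
gripper_force: 27.3
```

```bash
python3 st.py
```

```text
{'time': 8.867, 'tool_pos': [0.583, -0.084, 0.286], 'ee_rot': [179.996, -0.025, 105.022], 'wrist_torque': [-0.0, -0.042, 0.028], 'grip_width': 0.156, 'gripper_force': 27.296}
local mm [-35.85 -80.14] F local [ 0.14 -0.65] -1.38 turn from straight 0.18
```

>>> move_arm(steps="0 .001 0 0 0 0; 0 .002 0 0 0 0; 0 .003 0 0 0 0; 0 .004 0 0 0 0; 0 .005 0 0 0 0; 0 .006 0 0 0 0; 0 .006 0 0 0 0; 0 .006 0 0 0 0; 0 .006 0 0 0 0; 0 .006 0 0 0 0")

```text
time: 9.7
tool_pos: [0.5847, -0.0844, 0.2861]
ee_rot: [-180.0, -0.0, 105.0]
ft_force: [-0.3, -1.2, -1.0]
grip_width: 0.16
gripper_force: 27.3
```

```bash
python3 st.py
```

```text
{'time': 9.7, 'tool_pos': [0.585, -0.084, 0.286], 'ee_rot': [-179.993, -0.002, 104.972], 'wrist_torque': [-0.144, 0.127, -0.008], 'grip_width': 0.16, 'gripper_force': 27.282}
local mm [-34.57 -80.96] F local [-0.58 -1.11] -1.01 turn from straight 0.23
```

>>> move_arm(steps="0 -.002 0 0 0 0; 0 -.004 0 0 0 0; 0 -.006 0 0 0 0; 0 -.008 0 0 0 0; 0 -.01 0 0 0 0; 0 -.012 0 0 0 0; 0 -.014 0 0 0 0; 0 -.014 0 0 0 0; 0 -.014 0 0 0 0; 0 -.014 0 0 0 0")

```text
time: 10.53
tool_pos: [0.5813, -0.0852, 0.2862]
ee_rot: [180.0, -0.0, 105.0]
ft_force: [0.7, 0.2, -1.4]
grip_width: 0.161
gripper_force: 27.3
```

```bash
python3 st.py
```

```text
{'time': 10.533, 'tool_pos': [0.581, -0.085, 0.286], 'ee_rot': [179.998, -0.002, 104.975], 'wrist_torque': [-0.022, -0.001, 0.056], 'grip_width': 0.161, 'gripper_force': 27.31}
local mm [-38.  -80.9] F local [ 0.76 -0.01] -1.39 turn from straight 0.22
```

>>> move_arm(steps="0 -.001 0 0 0 0; 0 -.002 0 0 0 0; 0 -.003 0 0 0 0; 0 -.004 0 0 0 0; 0 -.004 0 0 0 0; 0 -.004 0 0 0 0; 0 -.004 0 0 0 0; 0 -.004 0 0 0 0; 0 -.004 0 0 0 0; 0 -.004 0 0 0 0")

```text
time: 11.37
tool_pos: [0.5805, -0.0854, 0.2862]
ee_rot: [180.0, -0.0, 105.0]
ft_force: [3.0, 1.2, -2.6]
grip_width: 0.16
gripper_force: 27.1
```

```bash
python3 st.py
```

```text
{'time': 11.367, 'tool_pos': [0.58, -0.085, 0.286], 'ee_rot': [179.981, -0.003, 104.979], 'wrist_torque': [0.08, -0.531, -0.048], 'grip_width': 0.16, 'gripper_force': 27.08}
local mm [-38.9  -80.85] F local [3.17 0.34] -2.63 turn from straight 0.22
```

>>> move_arm(steps="0 .004 0 0 0 0; 0 .008 0 0 0 0; .01 .01 0 0 0 0; .025 .01 0 0 0 0; .04 .01 0 0 0 0; .055 .01 0 0 0 0; .07 .01 0 0 0 0; .08 .01 0 0 0 0; .08 .01 0 0 0 0; .08 .01 0 0 0 0")

```text
time: 12.2
tool_pos: [0.5776, -0.0653, 0.2862]
ee_rot: [180.0, -0.0, 105.0]
ft_force: [-0.5, -0.7, -1.4]
grip_width: 0.157
gripper_force: 27.2
```

```bash
python3 st.py; python3 - <<'E'
from h import *
from scipy.optimize import least_squares
from scipy.spatial import cKDTree
w=shot("wrist","w3"); L=nets.silhouettes("wrist","rod"); print([(round(d["conf"],2),int(d["mask"].sum())) for d in L])
M=L[0]["mask"]; im=w["image"][:,:,::-1].copy()
m=np.argwhere(M)[:,::-1]; p0=np.load("p.npy")
def res(p):
    q=proj(w,world(p,path(p[3])[0])); q=np.vstack([np.linspace(a,b,6)[:-1] for a,b in zip(q[:-1],q[1:])])
    i=cKDTree(q).query(m)[1]; dd=m-q[i]; t=np.gradient(q,axis=0)[i]; t/=np.linalg.norm(t,axis=1,keepdims=True)
    e=dd[:,0]*t[:,1]-dd[:,1]*t[:,0]; al=np.abs((dd*t).sum(1))
    return np.r_[np.where(al>1.5,0,e)/np.sqrt(len(e))*8,(p[0]-p0[0])*300,(p[1]-p0[1])*600,(p[2]-p0[2])*50]
f=least_squares(res,p0,diff_step=1e-3,x_scale=[.01,.01,.02,5],loss="soft_l1"); p=f.x
for q in(p0,p): print(np.round([q[0],q[1],np.degrees(q[2]),q[3]],4),world(q,[[-35,-50+q[3]],[35,-1+q[3]],[35,85]])[:,:2].round(4).tolist())
np.save("pf.npy",p)
im[cv2.morphologyEx(M.astype(np.uint8),cv2.MORPH_GRADIENT,np.ones((2,2)))>0]=(0,255,0)
cv2.polylines(im,[np.int32(proj(w,world(p,path(p[3])[0])).round()).reshape(-1,1,2)],False,(0,0,255),1)
cv2.imwrite("pics/w3b.png",im)
E
```

```text
{'time': 12.2, 'tool_pos': [0.578, -0.065, 0.286], 'ee_rot': [179.997, -0.006, 104.997], 'wrist_torque': [-0.018, -0.033, 0.044], 'grip_width': 0.157, 'gripper_force': 27.171}
local mm [-36.42 -60.7 ] F local [-0.69 -0.51] -1.43 turn from straight 0.2
[(0.66, 7205)]
[5.968e-01 2.800e-03 1.520e+01 1.610e+01] [[0.5719, -0.0391], [0.6266, 0.0265], [0.6083, 0.094]]
[5.96300e-01 2.90000e-03 1.50671e+01 1.51972e+01] [[0.5716, -0.0398], [0.6265, 0.0257], [0.608, 0.094]]
```

View pics/w3b.png

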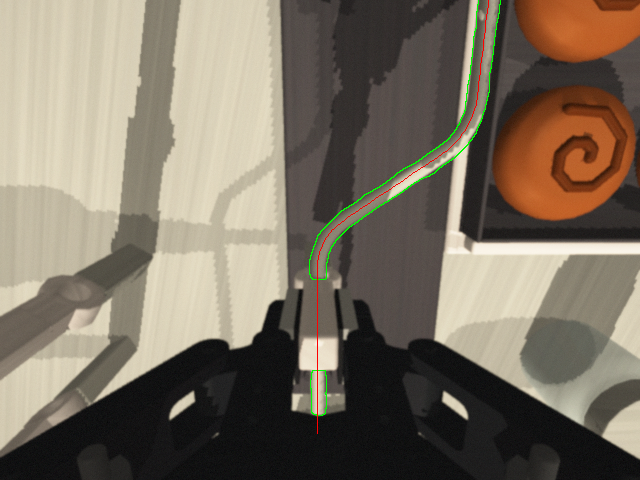

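Fit line lies on the rod throughout; stem top face spans about x 300–337, y 335–370. I use that to find the collar's along-rod offset from the TCP.

```bash
python3 - <<'E'
from h import *
p=np.load("pf.npy"); s=manip.get_state()
w=eyes.camera("wrist"); 
T=np.eye(4); T[:3,:3]=Ro.from_euler("xyz",s["ee_rot"],degrees=True).as_matrix(); T[:3,3]=s["tool_pos"]
W=np.linalg.inv(T@w["hand_eye"]); w["R"],w["t"]=W[:3,:3],W[:3,3]
for dx in(-2,0,2):
  C=[T@np.array([(dx+a)/1000,b/1000,s["tool_pos"][2]-.150,1]) for a,b in((7,-7),(7,7),(-7,7),(-7,-7))]
  print(dx,proj(w,np.array(C)[:,:3]).round(1).tolist())
g=cv2.cvtColor(w["image"],cv2.COLOR_RGB2GRAY)
print("col",[(r,int(g[r,312:326].mean())) for r in range(320,384,2)])
print("row",[(c,int(g[345:360,c].mean())) for c in range(288,350,2)])
a=p[2]; Rl=np.array([[np.cos(a),np.sin(a)],[-np.sin(a),np.cos(a)]]); print(Rl@(s["tool_pos"][:2]-p[:2])*1000)
E
```

```text
-2 [[293.7, 344.4], [334.6, 344.4], [334.1, 379.2], [294.5, 379.2]]
0 [[293.6, 339.2], [334.7, 339.2], [334.2, 374.3], [294.4, 374.3]]
2 [[293.5, 334.0], [334.8, 334.0], [334.3, 369.4], [294.3, 369.5]]
col [(320, 99), (322, 100), (324, 99), (326, 99), (328, 100), (330, 100), (332, 100), (334, 104), (336, 123), (338, 176), (340, 224), (342, 231), (344, 229), (346, 223), (348, 224), (350, 224), (352, 225), (354, 225), (356, 225), (358, 225), (360, 225), (362, 225), (364, 226), (366, 226), (368, 229), (370, 204), (372, 182), (374, 183), (376, 184), (378, 184), (380, 183), (382, 182)]
row [(288, 17), (290, 16), (292, 17), (294, 17), (296, 19), (298, 68), (300, 177), (302, 220), (304, 225), (306, 224), (308, 225), (310, 225), (312, 225), (314, 224), (316, 225), (318, 225), (320, 225), (322, 224), (324, 223), (326, 223), (328, 222), (330, 222), (332, 221), (334, 215), (336, 183), (338, 85), (340, 39), (342, 35), (344, 22), (346, 20), (348, 16)]
[-35.89850617 -61.33979617]
```

```bash
cat > plan.py <<'E'
import sys
from h import *
p=np.load("pf.npy"); a=np.degrees(p[2]); step=float(sys.argv[1]); nmv=int(sys.argv[2])
lat=float(sys.argv[3]) if len(sys.argv)>3 else 0   # extra shift to the right of travel, mm
bx,by,ox=-1.4,-.5,-.5
s=manip.get_state(); P,H=path(p[3]); S=np.r_[0,np.cumsum(np.linalg.norm(np.diff(P,axis=0),axis=1))]
def tgt(q):
    X=np.array([np.interp(q,S,P[:,0]),np.interp(q,S,P[:,1])]); h=np.interp(q,S,H); r=np.radians(h)
    f=np.array([np.sin(r),np.cos(r)]); n=np.array([np.cos(r),-np.sin(r)])
    return X+[bx,by]+ox*f+lat*n,h
aw=p[2]; Rl=np.array([[np.cos(aw),np.sin(aw)],[-np.sin(aw),np.cos(aw)]])
cur=Rl@(s["tool_pos"][:2]-p[:2])*1000; hc=90+a-s["ee_rot"][2]
q=np.arange(S[0],S[-1],.1); D=[np.linalg.norm(tgt(v)[0]-cur) for v in q]; s0=q[int(np.argmin(D))]
T0,h0=tgt(s0); r=np.radians(hc); t=np.array([np.sin(r),np.cos(r)]); n=np.array([np.cos(r),-np.sin(r)])
F=Rl@s["ft_force"][:2]
print("t",s["time"].__round__(2),"s",s0.round(1),"of",S[-1].round(1),"err lat",((cur-T0)@n).round(2),"h",round(hc,2),"want",h0.round(2),"F fwd/right/up",(F@t).round(2),(F@n).round(2),s["ft_force"][2].round(2),"M",s["wrist_torque"].round(2),"z",s["tool_pos"][2].round(4),"w",round(s["grip_width"],3))
o=[]
for k in range(1,11):
    X,h=tgt(s0+step*min(k,nmv)); d=X-cur
    o.append(f"{d@t/250:.3f} {d@n/250:.3f} 0 0 0 {(h-hc)/90:.3f}")
print("; ".join(o))
E
python3 plan.py 2.5 8
```

```text
t 12.35 s 92.6 of 269.6 err lat 0.47 h 0.11 want 0.0 F fwd/right/up -0.03 -0.46 -0.7 M [ 0.02  0.02 -0.01] z 0.2862 w 0.163
0.010 -0.002 0 0 0 -0.001; 0.020 -0.002 0 0 0 -0.001; 0.030 -0.002 0 0 0 -0.001; 0.040 -0.002 0 0 0 -0.001; 0.050 -0.002 0 0 0 0.052; 0.060 -0.001 0 0 0 0.105; 0.070 0.001 0 0 0 0.158; 0.079 0.004 0 0 0 0.211; 0.079 0.004 0 0 0 0.211; 0.079 0.004 0 0 0 0.211
```

>>> move_arm(steps=".01 -.002 0 0 0 0; .02 -.002 0 0 0 0; .03 -.002 0 0 0 0; .04 -.002 0 0 0 0; .05 -.002 0 0 0 .052; .06 -.001 0 0 0 .105; .07 .001 0 0 0 .158; .079 .004 0 0 0 .211; .079 .004 0 0 0 .211; .079 .004 0 0 0 .211")

```text
time: 13.18
tool_pos: [0.5735, -0.0458, 0.2862]
ee_rot: [180.0, -0.0, 86.2]
ft_force: [-0.8, 0.3, -2.1]
grip_width: 0.159
gripper_force: 27.2
```

```bash
python3 plan.py 2.5 8
```

```text
t 13.18 s 113.1 of 269.6 err lat -0.01 h 18.9 want 20.09 F fwd/right/up 0.24 -0.77 -2.12 M [ 0.02 -0.04  0.01] z 0.2862 w 0.159
0.010 0.000 0 0 0 0.066; 0.020 0.002 0 0 0 0.119; 0.030 0.004 0 0 0 0.172; 0.039 0.007 0 0 0 0.225; 0.048 0.010 0 0 0 0.279; 0.057 0.015 0 0 0 0.332; 0.066 0.020 0 0 0 0.385; 0.074 0.026 0 0 0 0.401; 0.074 0.026 0 0 0 0.401; 0.074 0.026 0 0 0 0.401
```

>>> move_arm(steps=".01 0 0 0 0 .066; .02 .002 0 0 0 .119; .03 .004 0 0 0 .172; .039 .007 0 0 0 .225; .048 .01 0 0 0 .279; .057 .015 0 0 0 .332; .066 .02 0 0 0 .385; .074 .026 0 0 0 .401; .074 .026 0 0 0 .401; .074 .026 0 0 0 .401")

```text
time: 14.02
tool_pos: [0.5812, -0.0282, 0.2861]
ee_rot: [-180.0, 0.0, 50.1]
ft_force: [0.7, -0.7, -1.4]
grip_width: 0.155
gripper_force: 27.2
```

```bash
python3 plan.py 2.5 8
```

```text
t 14.02 s 132.8 of 269.6 err lat 0.34 h 54.99 want 55.0 F fwd/right/up -0.12 1.0 -1.36 M [-0.01  0.04 -0.03] z 0.2861 w 0.155
0.010 -0.001 0 0 0 0.000; 0.020 -0.001 0 0 0 0.000; 0.030 -0.001 0 0 0 0.000; 0.040 -0.001 0 0 0 0.000; 0.050 -0.001 0 0 0 0.000; 0.060 -0.001 0 0 0 0.000; 0.070 -0.001 0 0 0 0.000; 0.080 -0.001 0 0 0 0.000; 0.080 -0.001 0 0 0 0.000; 0.080 -0.001 0 0 0 0.000
```

Forces stay near the noise level. Along the slant, then probe both sides there.

>>> move_arm(steps=".01 -.001 0 0 0 0; .02 -.001 0 0 0 0; .03 -.001 0 0 0 0; .04 -.001 0 0 0 0; .05 -.001 0 0 0 0; .06 -.001 0 0 0 0; .07 -.001 0 0 0 0; .08 -.001 0 0 0 0; .09 -.001 0 0 0 0; .09 -.001 0 0 0 0")

```text
time: 14.85
tool_pos: [0.5958, -0.0102, 0.2861]
ee_rot: [-180.0, -0.0, 49.9]
ft_force: [0.1, -0.1, -1.6]
grip_width: 0.161
gripper_force: 27.2
```

>>> move_arm(steps="0 .001 0 0 0 0; 0 .002 0 0 0 0; 0 .003 0 0 0 0; 0 .004 0 0 0 0; 0 .005 0 0 0 0; 0 .006 0 0 0 0; 0 .007 0 0 0 0; 0 .007 0 0 0 0; 0 .007 0 0 0 0; 0 .007 0 0 0 0")

```text
time: 15.68
tool_pos: [0.5969, -0.0119, 0.2862]
ee_rot: [-180.0, -0.0, 49.9]
ft_force: [-0.3, -0.5, -1.3]
grip_width: 0.162
gripper_force: 27.2
```

```bash
python3 plan.py 2.5 8
```

```text
t 15.68 s 155.4 of 269.6 err lat 1.86 h 55.17 want 55.0 F fwd/right/up -0.61 0.08 -1.32 M [0.02 0.01 0.04] z 0.2862 w 0.162
0.010 -0.007 0 0 0 -0.002; 0.020 -0.008 0 0 0 -0.002; 0.030 -0.008 0 0 0 -0.002; 0.040 -0.008 0 0 0 -0.002; 0.050 -0.008 0 0 0 -0.002; 0.060 -0.008 0 0 0 -0.002; 0.070 -0.008 0 0 0 -0.002; 0.080 -0.008 0 0 0 -0.002; 0.080 -0.008 0 0 0 -0.002; 0.080 -0.008 0 0 0 -0.002
```

>>> move_arm(steps="0 -.002 0 0 0 0; 0 -.004 0 0 0 0; 0 -.006 0 0 0 0; 0 -.008 0 0 0 0; 0 -.01 0 0 0 0; 0 -.012 0 0 0 0; 0 -.014 0 0 0 0; 0 -.014 0 0 0 0; 0 -.014 0 0 0 0; 0 -.014 0 0 0 0")

```text
time: 16.52
tool_pos: [0.5942, -0.0097, 0.2862]
ee_rot: [-180.0, -0.0, 49.9]
ft_force: [0.5, -0.0, -0.7]
grip_width: 0.154
gripper_force: 27.2
```

```bash
python3 plan.py 2.5 8
```

```text
t 16.52 s 155.3 of 269.6 err lat -1.62 h 55.17 want 55.0 F fwd/right/up 0.28 0.39 -0.68 M [-0.01 -0.02 -0.  ] z 0.2862 w 0.154
0.010 0.006 0 0 0 -0.002; 0.020 0.006 0 0 0 -0.002; 0.030 0.006 0 0 0 -0.002; 0.040 0.006 0 0 0 -0.002; 0.050 0.006 0 0 0 -0.002; 0.060 0.006 0 0 0 -0.002; 0.070 0.006 0 0 0 -0.002; 0.080 0.006 0 0 0 -0.002; 0.080 0.006 0 0 0 -0.002; 0.080 0.006 0 0 0 -0.002
```

Both sides are free at ±1.7 mm, so the path is well centred. Continue round the second bend.

>>> move_arm(steps=".01 .006 0 0 0 0; .02 .006 0 0 0 0; .03 .006 0 0 0 0; .04 .006 0 0 0 0; .05 .006 0 0 0 0; .06 .006 0 0 0 0; .07 .006 0 0 0 0; .08 .006 0 0 0 0; .08 .006 0 0 0 0; .08 .006 0 0 0 0")

```text
time: 17.35
tool_pos: [0.6083, 0.0047, 0.2861]
ee_rot: [-180.0, 0.0, 49.9]
ft_force: [0.4, -0.3, -0.3]
grip_width: 0.165
gripper_force: 27.3
```

```bash
python3 plan.py 2.5 8
```

```text
t 17.35 s 175.4 of 269.6 err lat -0.1 h 55.16 want 55.0 F fwd/right/up -0.0 0.52 -0.29 M [-0.01  0.    0.01] z 0.2861 w 0.165
0.010 0.000 0 0 0 -0.002; 0.020 0.000 0 0 0 -0.002; 0.030 0.000 0 0 0 -0.002; 0.040 0.000 0 0 0 -0.002; 0.050 0.000 0 0 0 -0.051; 0.060 -0.001 0 0 0 -0.104; 0.070 -0.003 0 0 0 -0.157; 0.079 -0.006 0 0 0 -0.210; 0.079 -0.006 0 0 0 -0.210; 0.079 -0.006 0 0 0 -0.210
```

>>> move_arm(steps=".01 0 0 0 0 0; .02 0 0 0 0 0; .03 0 0 0 0 0; .04 0 0 0 0 0; .05 0 0 0 0 -.051; .06 -.001 0 0 0 -.104; .07 -.003 0 0 0 -.157; .079 -.006 0 0 0 -.21; .079 -.006 0 0 0 -.21; .079 -.006 0 0 0 -.21")

```text
time: 18.18
tool_pos: [0.6199, 0.0208, 0.2862]
ee_rot: [-180.0, -0.0, 68.7]
ft_force: [-0.4, -0.4, -2.3]
grip_width: 0.161
gripper_force: 27.2
```

```bash
python3 plan.py 2.5 8
```

```text
t 18.18 s 195.4 of 269.6 err lat -0.09 h 36.41 want 36.26 F fwd/right/up -0.53 -0.25 -2.26 M [ 0.    0.01 -0.  ] z 0.2862 w 0.161
0.010 0.000 0 0 0 -0.055; 0.020 -0.001 0 0 0 -0.108; 0.030 -0.003 0 0 0 -0.161; 0.039 -0.006 0 0 0 -0.214; 0.049 -0.009 0 0 0 -0.267; 0.058 -0.014 0 0 0 -0.320; 0.066 -0.019 0 0 0 -0.373; 0.075 -0.024 0 0 0 -0.405; 0.075 -0.024 0 0 0 -0.405; 0.075 -0.024 0 0 0 -0.405
```

>>> move_arm(steps=".01 0 0 0 0 -.055; .02 -.001 0 0 0 -.108; .03 -.003 0 0 0 -.161; .039 -.006 0 0 0 -.214; .049 -.009 0 0 0 -.267; .058 -.014 0 0 0 -.32; .066 -.019 0 0 0 -.373; .075 -.024 0 0 0 -.405; .075 -.024 0 0 0 -.405; .075 -.024 0 0 0 -.405")

```text
time: 19.02
tool_pos: [0.621, 0.0402, 0.2862]
ee_rot: [-180.0, -0.0, 105.0]
ft_force: [0.9, 0.0, -0.9]
grip_width: 0.161
gripper_force: 27.2
```

```bash
python3 plan.py 2.5 8
```

```text
t 19.02 s 215.3 of 269.6 err lat -0.08 h 0.03 want 0.0 F fwd/right/up -0.2 0.88 -0.93 M [-0.02 -0.   -0.02] z 0.2862 w 0.161
0.010 0.000 0 0 0 -0.000; 0.020 0.000 0 0 0 -0.000; 0.030 0.000 0 0 0 -0.000; 0.040 0.000 0 0 0 -0.000; 0.050 0.000 0 0 0 -0.000; 0.060 0.000 0 0 0 -0.000; 0.070 0.000 0 0 0 -0.000; 0.080 0.000 0 0 0 -0.000; 0.080 0.000 0 0 0 -0.000; 0.080 0.000 0 0 0 -0.000
```

>>> move_arm(steps=".012 0 0 0 0 0; .03 0 0 0 0 0; .05 0 0 0 0 0; .07 0 0 0 0 0; .09 0 0 0 0 0; .11 0 0 0 0 0; .13 0 0 0 0 0; .145 0 0 0 0 0; .155 0 0 0 0 0; .155 0 0 0 0 0")

```text
time: 19.85
tool_pos: [0.6107, 0.0785, 0.2862]
ee_rot: [-180.0, -0.0, 105.3]
ft_force: [0.4, 0.8, -0.9]
grip_width: 0.161
gripper_force: 27.2
```

```bash
python3 plan.py 0.25 8; python3 - <<'E'
from h import *
shot("wrist","w4")
E
```

```text
t 19.85 s 254.9 of 269.6 err lat -0.08 h -0.22 want 0.0 F fwd/right/up 0.62 0.61 -0.89 M [-0.02  0.03  0.01] z 0.2862 w 0.161
0.001 0.000 0 0 0 0.002; 0.002 0.000 0 0 0 0.002; 0.003 0.000 0 0 0 0.002; 0.004 0.000 0 0 0 0.002; 0.005 0.000 0 0 0 0.002; 0.006 0.000 0 0 0 0.002; 0.007 0.000 0 0 0 0.002; 0.008 0.000 0 0 0 0.002; 0.008 0.000 0 0 0 0.002; 0.008 0.000 0 0 0 0.002
```

View pics/w4.png

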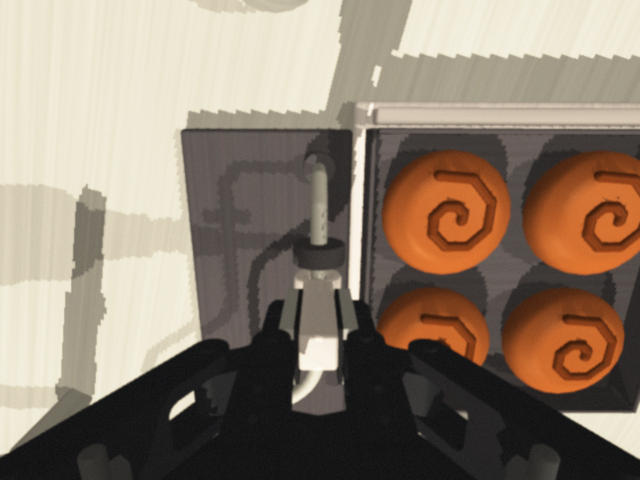

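Picture: stop disc at (320,255), ring just below at ~(320,278); a gap of several mm remains. Approach slowly.

>>> move_arm(steps=".003 0 0 0 0 0; .006 0 0 0 0 0; .009 0 0 0 0 0; .012 0 0 0 0 0; .015 0 0 0 0 0; .018 0 0 0 0 0; .021 0 0 0 0 0; .024 0 0 0 0 0; .024 0 0 0 0 0; .024 0 0 0 0 0")

```text
time: 20.73
tool_pos: [0.6092, 0.0836, 0.2862]
ee_rot: [180.0, -0.0, 105.3]
ft_force: [-0.4, 0.4, -1.2]
grip_width: 0.162
gripper_force: 27.2
```

```bash
python3 plan.py 0.25 8
```

```text
t 20.73 s 260.2 of 269.6 err lat -0.17 h -0.18 want 0.0 F fwd/right/up 0.47 -0.33 -1.22 M [ 0.01 -0.01 -0.01] z 0.2862 w 0.162
0.001 0.001 0 0 0 0.002; 0.002 0.001 0 0 0 0.002; 0.003 0.001 0 0 0 0.002; 0.004 0.001 0 0 0 0.002; 0.005 0.001 0 0 0 0.002; 0.006 0.001 0 0 0 0.002; 0.007 0.001 0 0 0 0.002; 0.008 0.001 0 0 0 0.002; 0.008 0.001 0 0 0 0.002; 0.008 0.001 0 0 0 0.002
```

>>> move_arm(steps=".001 0 0 0 0 0; .002 0 0 0 0 0; .003 0 0 0 0 0; .004 0 0 0 0 0; .004 0 0 0 0 0; .004 0 0 0 0 0; .004 0 0 0 0 0; .004 0 0 0 0 0; .004 0 0 0 0 0; .004 0 0 0 0 0")

```text
time: 21.57
tool_pos: [0.609, 0.0845, 0.2862]
ee_rot: [180.0, -0.0, 105.2]
ft_force: [-1.0, -0.1, -1.8]
grip_width: 0.158
gripper_force: 27.2
```

```bash
python3 plan.py 0.25 8
```

```text
t 21.57 s 261.1 of 269.6 err lat -0.18 h -0.18 want 0.0 F fwd/right/up 0.17 -1.01 -1.82 M [-0.03  0.02 -0.02] z 0.2862 w 0.158
0.001 0.001 0 0 0 0.002; 0.002 0.001 0 0 0 0.002; 0.003 0.001 0 0 0 0.002; 0.004 0.001 0 0 0 0.002; 0.005 0.001 0 0 0 0.002; 0.006 0.001 0 0 0 0.002; 0.007 0.001 0 0 0 0.002; 0.008 0.001 0 0 0 0.002; 0.008 0.001 0 0 0 0.002; 0.008 0.001 0 0 0 0.002
```

>>> move_arm(steps=".001 0 0 0 0 0; .002 0 0 0 0 0; .003 0 0 0 0 0; .004 0 0 0 0 0; .004 0 0 0 0 0; .004 0 0 0 0 0; .004 0 0 0 0 0; .004 0 0 0 0 0; .004 0 0 0 0 0; .004 0 0 0 0 0")

```text
time: 22.4
tool_pos: [0.6088, 0.0852, 0.2862]
ee_rot: [180.0, 0.0, 105.2]
ft_force: [1.6, -2.7, -1.3]
grip_width: 0.159
gripper_force: 27.2
```

Contact (~3 N). Press a little more.

>>> move_arm(steps=".001 0 0 0 0 0; .002 0 0 0 0 0; .002 0 0 0 0 0; .002 0 0 0 0 0; .002 0 0 0 0 0; .002 0 0 0 0 0; .002 0 0 0 0 0; .002 0 0 0 0 0; .002 0 0 0 0 0; .002 0 0 0 0 0")

```text
time: 23.23
tool_pos: [0.6087, 0.0853, 0.2862]
ee_rot: [180.0, 0.0, 105.2]
ft_force: [2.6, -5.3, -1.3]
grip_width: 0.156
gripper_force: 27.1
```

```bash
python3 plan.py 0.25 8
```

```text
t 23.23 s 262.0 of 269.6 err lat -0.22 h -0.14 want 0.0 F fwd/right/up -5.82 1.16 -1.32 M [-1.22 -0.38  0.02] z 0.2862 w 0.156
0.001 0.001 0 0 0 0.002; 0.002 0.001 0 0 0 0.002; 0.003 0.001 0 0 0 0.002; 0.004 0.001 0 0 0 0.002; 0.005 0.001 0 0 0 0.002; 0.006 0.001 0 0 0 0.002; 0.007 0.001 0 0 0 0.002; 0.008 0.001 0 0 0 0.002; 0.008 0.001 0 0 0 0.002; 0.008 0.001 0 0 0 0.002
```

>>> move_arm(steps=".001 0 0 0 0 0; .001 0 0 0 0 0; .001 0 0 0 0 0; .001 0 0 0 0 0; .001 0 0 0 0 0; .001 0 0 0 0 0; .001 0 0 0 0 0; .001 0 0 0 0 0; .001 0 0 0 0 0; .001 0 0 0 0 0")

```text
time: 24.07
tool_pos: [0.6087, 0.0854, 0.2863]
ee_rot: [180.0, 0.1, 105.2]
ft_force: [1.9, -5.6, -1.3]
grip_width: 0.162
gripper_force: 27.1
```

```bash
python3 plan.py 0.25 8
```

```text
t 24.07 s 262.1 of 269.6 err lat -0.25 h -0.13 want 0.0 F fwd/right/up -5.87 0.4 -1.33 M [-1.32 -0.34  0.01] z 0.2863 w 0.162
0.001 0.001 0 0 0 0.001; 0.002 0.001 0 0 0 0.001; 0.003 0.001 0 0 0 0.001; 0.004 0.001 0 0 0 0.001; 0.005 0.001 0 0 0 0.001; 0.006 0.001 0 0 0 0.001; 0.007 0.001 0 0 0 0.001; 0.008 0.001 0 0 0 0.001; 0.008 0.001 0 0 0 0.001; 0.008 0.001 0 0 0 0.001
```

>>> move_arm(steps="-.001 0 .001 0 0 0; -.002 0 .002 0 0 0; -.002 0 .003 0 0 0; -.002 0 .004 0 0 0; -.002 0 .005 0 0 0; -.002 0 .006 0 0 0; -.002 0 .006 0 0 0; -.002 0 .006 0 0 0; -.002 0 .006 0 0 0; -.002 0 .006 0 0 0")

```text
time: 24.9
tool_pos: [0.6089, 0.0854, 0.2851]
ee_rot: [179.9, 0.0, 105.2]
ft_force: [2.0, -4.9, 2.2]
grip_width: 0.157
gripper_force: 27.6
```

```bash
python3 plan.py 0.25 8
```

```text
t 24.9 s 262.0 of 269.6 err lat -0.04 h -0.16 want 0.0 F fwd/right/up -5.22 0.7 2.18 M [-1.27 -0.24  0.01] z 0.2851 w 0.157
0.001 0.000 0 0 0 0.002; 0.002 0.000 0 0 0 0.002; 0.003 0.000 0 0 0 0.002; 0.004 0.000 0 0 0 0.002; 0.005 0.000 0 0 0 0.002; 0.006 0.000 0 0 0 0.002; 0.007 0.000 0 0 0 0.002; 0.008 0.000 0 0 0 0.002; 0.008 0.000 0 0 0 0.002; 0.008 0.000 0 0 0 0.002
```

Still leaning (~5 N) and resting on the rod. Let go, then rise.

>>> move_arm(steps="0 0 0 0 0 0; 0 0 0 0 0 0; 0 0 0 0 0 0; 0 0 0 0 0 0; 0 0 0 0 0 0; 0 0 0 0 0 0; 0 0 0 0 0 0; 0 0 0 0 0 0; 0 0 0 0 0 0; 0 0 0 0 0 0", jaw=-0.3)

```text
time: 25.73
tool_pos: [0.6086, 0.0857, 0.2847]
ee_rot: [-180.0, -0.0, 105.2]
ft_force: [0.2, 0.2, -1.0]
grip_width: 0.651
gripper_force: 0.0
```

>>> move_arm(steps="0 0 -.02 0 0 0; 0 0 -.06 0 0 0; 0 0 -.1 0 0 0; 0 0 -.15 0 0 0; 0 0 -.2 0 0 0; 0 0 -.25 0 0 0; 0 0 -.3 0 0 0; 0 0 -.34 0 0 0; 0 0 -.36 0 0 0; 0 0 -.36 0 0 0")

```text
time: 26.57
tool_pos: [0.6089, 0.0857, 0.3762]
ee_rot: [179.9, -0.0, 105.2]
ft_force: [-0.2, -0.5, -0.7]
grip_width: 0.646
gripper_force: 0.0
```

```bash
python3 - <<'E'
from h import *
c=shot("wrist","w5"); s=manip.get_state(); print(s["time"],s["tool_pos"],s["ft_force"],s["grip_width"])
for n in("wrist","scene"):
    if n=="scene": shot(n,"s5")
    for t in("collar","stop_face"): print(n,t,[(np.round(d["location"],4),round(d["conf"],2)) for d in nets.mark_of(n,t)])
p=np.load("pf.npy"); print(world(p,[[35,79],[35,85]]))
cv2.imwrite("pics/w5c.png",cv2.resize(c["image"][150:400,220:430],None,fx=2.4,fy=2.4)[:,:,::-1])
E
```

```text
26.6167 [0.60871832 0.08571782 0.37513008] [ 1.17157043  0.3247425  -1.59071674] 0.6484590757161602
wrist collar [(array([0.6082, 0.0874, 0.0909]), 0.87)]
wrist stop_face [(array([0.6074, 0.0902, 0.0921]), 0.59)]
scene collar [(array([ 0.4462, -0.1975,  0.0765]), 0.89), (array([0.609 , 0.0875, 0.0859]), 0.74), (array([ 0.4482, -0.1165,  0.0746]), 0.64)]
scene stop_face [(array([0.6073, 0.0933, 0.0897]), 0.87)]
[[0.60960531 0.08825012 0.09      ]
 [0.6080456  0.09404386 0.09      ]]
```

View pics/w5c.png

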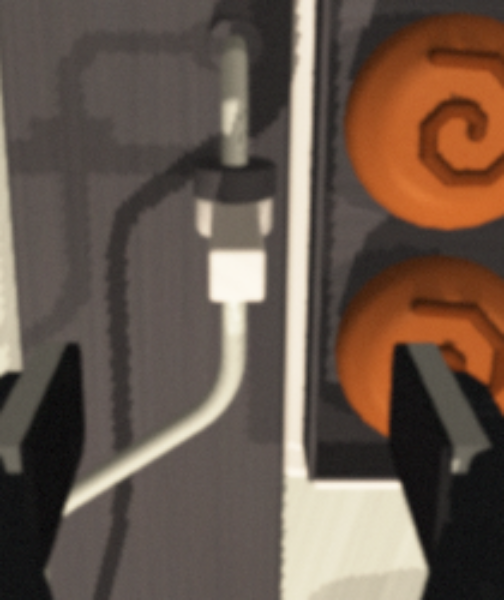

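The collar ring (crop ~(234,215)) sits flush against the stop disc (~(234,180)) with no gap, hanging upright, and the gripper is clear.

```bash
python3 -c "
from rig import manip
print(manip.hand_in())"
```

```text
the job is handed in; nothing more can be done
None
```

The collar is home against the stop disc: it was leaned on at about 6–7 N (0.6–0.7 kg) for a moment, then released. It hangs there with the gripper clear, and I handed the job in at about 27 s.

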